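# Tip the tag sleeve down and hold the flap shut

## Task

The red tag sleeve has been left standing on end in the front compartment, so its sprung flap cannot close. With the gripper's fingers and without grasping or lifting anything, push the sleeve over so that it lies flat inside the compartment, then push the flap over until it is fully shut and finish while still holding it down with the fingers, so that I can turn the key. Leave the canister, the applicator and the green tags where they are.

Things in the scene. Friction and masses are not known exactly. Their poses are not given: they have to be found in the camera images.
- compartment: Fixed open aluminium box on the shelf, 110 (its x) x 250 (its y) x 60 mm high, walls and floor 5 mm thick (inside 100 x 240 mm). Origin: centre of its underside, on the shelf; z up. The flap's hinge runs along y on the top of its -x wall (the robot's side); a brass lock is on its +x wall.
- flap (a joint): Flap angle, rad: 0 shut (flat over the box, at a stop; upper face 64 mm above the shelf), 1.57 straight up, 1.9 open stop, leaning back to the robot. Starts open, 1.57 to 1.85. A spring opens it: it takes about 5 N at its free edge when nearly shut, less when open, and springs up again when let go; there is no latch.
- flap_edge (a point): Middle of the flap's free edge, on its outer face (upper when shut, facing the robot when open); moves with the flap. The flap is an aluminium plate 110 (hinge to free edge) x 250 mm, 4 mm thick, 0.2 kg, with a yellow stripe along this edge.
- flap_hinge (a point): Middle of the flap's hinge line, 60 mm above the shelf, at (-55, 0, 60) mm in the compartment's frame. The flap turns about the compartment's y here: from up, over to its +x.
- sleeve: Red plastic tag sleeve, a slim closed box 45 (its x) x 30 (its y) x 140 mm (its z), 0.09 kg. Loose; stands on end on the compartment's floor, 55 to 95 mm to +y of its middle, axes within 0.12 rad of the compartment's. Tips over its lower edge, past balance at 0.21 rad; room to lie down only towards the compartment's -y end. Origin: centre of its lower end; z along its length.
- sleeve_center (a point): Middle of the sleeve, 70 mm along its z from its origin.
- canister: Stainless pin canister, 64 mm diameter, 84 mm high, standing on the shelf beside or beyond the compartment. Origin: centre of its underside. A bystander.
- tag_a: Green plastic calf ear tag lying flat on the shelf: plate 45 x 55 mm, 4 mm thick, with a neck and an 8 mm high boss towards its +x. Origin: underside, near the middle. A bystander.
- tag_b: Green plastic calf ear tag lying flat on the shelf: plate 45 x 55 mm, 4 mm thick, with a neck and an 8 mm high boss towards its +x. Origin: underside, near the middle. A bystander.
- applicator: Silver plier-like tag applicator lying on the shelf beyond the compartment's -y end, about 230 (its x) x 78 x 22 mm high. Origin: underside, near the middle. A bystander.

How it is judged:
By the outcome, as a careful person would: the job done as asked, in the order asked, and still so for the second after the job is handed in, while the arm keeps its last pose, push and grip.
It also fails if it takes over 48 s, if anything falls off the work surface, if the arm or the gripper's body presses on something with over 40 N, if the wrist force passes 120 N, or if a joint passes its speed limit or range.

## Robot

A 6-joint arm with a two-finger parallel gripper is mounted at the origin on the work surface. World frame = base frame: x ahead of the robot, y to its left, z up, the work surface at z = 0. Lengths are in m, angles in rad, forces in N, time in s.
With the tool pointing down it reaches from about 0.35 to 0.975 m from the base axis. Payload 17.4 kg.
Tool frame: the origin (TCP) lies at the very end of the fingers, on their centre line; the grasp point (between the pads) lies 19 mm behind it; z points along the fingers, y is the line along which they close (so a half turn about z gives the same grasp; the last joint's range is limited). The gripper opens to 85 mm and grips with 20 to 120 N. Pads are 22 mm wide; open, the fingers measure 114 mm over their backs; the gripper's body (76 mm by 85 mm) begins 54 mm behind the grasp point. The pads swing forward as they close: fully open they stand 13 mm farther back than shut.
Start: joints at [1.289, 0.116, 1.442, -0, 1.584, -0.038], TCP at [0.163, 0.655, 0.231] pointing down, gripper open.
Joint ranges: [-2.83, 2.83], [-0.83, 2.19], [0.07, 2.5], [-1.14, 4.28], [0.01, 3], [-2.97, 2.97]. Speed limits (rad/s): [1.89, 1.89, 2.22, 3.14, 3.14, 3.14].

## Interface

Orientations are given as a unit quaternion [x, y, z, w].
In Python, from workcell import ctrl gives the robot as it stands.
- The arm moves only by the shell command python3 -m crank 'ROWS'. ROWS is text: rows parted by semicolons, each of 5 numbers parted by spaces: the shift along the tool's x, y, z in cm, then the turn about the tool's z in rad, then the finger opening in cm, from 0 to 8.54. A call has 1 to 20 rows; each row shifts and turns the commanded pose from where the row before left it, along the tool's axes as they then stand; what a row does not reach is not made up. A row lasts 1/10 s, in which the tool goes at most 50 mm and 8.59 degrees, less where a joint would pass 70% of its speed; a pose out of reach is approached as far as the arm can. A call with a gripper value outside its range is refused whole. The fingers move at their own pace and stop on an object; the grip force is fixed at half the most. Time passes only in rows, so rows that do not move let the fingers close. It gives the time, the measured TCP pose, the force, the opening and the grip force at its end, in the units of the state.
- ctrl.sense(): the state, without advancing time (a new reading comes with each control period).
- ctrl.get_image(name): name is "scene" or "top"; returns a dict with "color" (400x640x3 uint8, red, green, blue), "K" (3x3 intrinsics, pixels), "rvec" (rotation vector, rad) and "tvec" (3), from world to camera coordinates, as OpenCV has them. Camera axes: x right, y down, z forward; pixel columns grow to the right and rows downward; lengths in m; the calibration is good to about 2 mm. A picture is of the moment at which its call begins. There is no depth.
- ctrl.job_done(): hands the job in; it is judged then, once.
The state is a dict: "clock": time; "joint_positions": joint angles; "joint_velocities": joint speeds; "tau": joint torques, N m; "position": TCP position; "ee_rot": TCP orientation; "contact_force": force on the tool from outside, world axes, zero at the start; "ft_torque": the same for the moment, N m; "opening": finger opening in m; "finger_force": force on a finger pad.
Only numpy, scipy, OpenCV 4.12 (cv2) and the standard library are available. Lean on these libraries where they do the work, as an engineer would, in place of code of your own. Each camera call takes 0.05 s, during which the arm holds its last target. There are 200 camera calls.

## Working session

There is one attempt and no reset: what is moved stays moved. The work goes in short steps, Python scripts to look and compute and a shell command to move; the robot and the scene stay as the last step left them, time stands still between calls to the robot, and variables do not carry over. Pictures are saved under pics/ and viewed, at most 10 in all, crops included, and the job is handed in when it is done.

```bash
mkdir -p pics; ls
cat > h.py <<'E'
import numpy as np, cv2
from workcell import ctrl
def ray(im,px):
    R=cv2.Rodrigues(np.array(im["rvec"],float))[0];t=np.array(im["tvec"],float).ravel()
    d=R.T@np.linalg.inv(im["K"])@np.array([px[0],px[1],1.]);return -R.T@t,d/np.linalg.norm(d)
def onz(im,px,z):
    o,d=ray(im,px);return o+d*(z-o[2])/d[2]
def tri(i1,p1,i2,p2):
    a,u=ray(i1,p1);b,v=ray(i2,p2)
    s,t=np.linalg.lstsq(np.c_[u,-v],b-a,rcond=None)[0];A=a+s*u;B=b+t*v
    return (A+B)/2,np.linalg.norm(A-B)
def proj(im,P):
    return cv2.projectPoints(np.array(P,float).reshape(-1,3),np.array(im["rvec"],float),np.array(im["tvec"],float),np.array(im["K"],float),None)[0][:,0]
E
python3 - <<'E'
from h import *
s=ctrl.sense();print({k:np.round(v,3) for k,v in s.items()})
for n in("scene","top"):
    im=ctrl.get_image(n);np.save(f"pics/{n}0.npy",im,allow_pickle=True)
    cv2.imwrite(f"pics/{n}0.png",im["color"][:,:,::-1])
    print(n,ray(im,(320,200)))
E
```

```text
pics
{'clock': np.float64(0.0), 'joint_positions': array([ 1.289,  0.116,  1.442,  0.   ,  1.584, -0.038]), 'joint_velocities': array([ 0.002, -0.   , -0.001, -0.001, -0.   ,  0.001]), 'tau': array([ 3.0000e-03, -7.3197e+01, -6.3250e+01,  0.0000e+00,  6.0000e-03,
        0.0000e+00]), 'position': array([0.163, 0.655, 0.231]), 'ee_rot': array([ 0.122,  0.993, -0.001, -0.   ]), 'contact_force': array([-0.574,  0.098,  0.022]), 'ft_torque': array([0.023, 0.043, 0.066]), 'finger_force': np.float64(0.0), 'opening': np.float64(0.085)}
scene (array([0.90233893, 0.30945136, 0.68276315]), array([-0.36426952, -0.3819881 , -0.84934846]))
top (array([0.53758713, 0.01928956, 1.00462463]), array([ 0.10227611,  0.0031896 , -0.99475094]))
```

View pics/scene0.png

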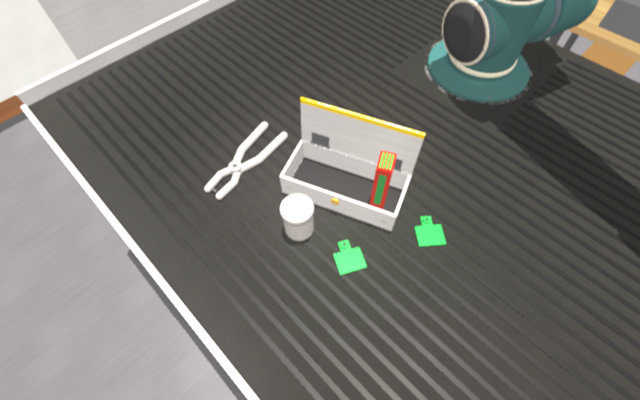

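View pics/top0.png

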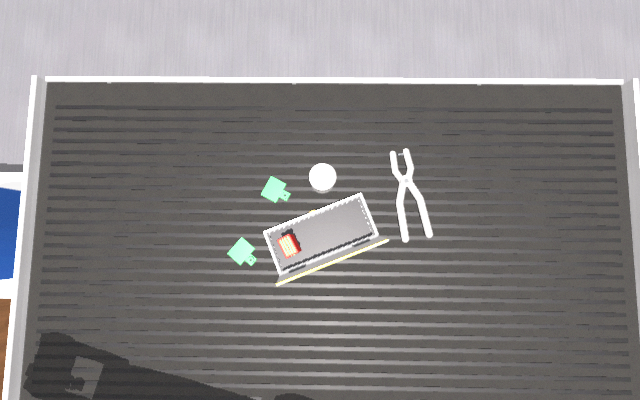

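The scene view shows the flap edge stripe from (302,100) to (423,133) and the sleeve top at (387,160). In the top view, the box's far corners are at (265,232) and (361,194), the stripe runs (277,284) to (388,240), and the sleeve is at (289,245).

Run:
```python
from h import *
T=np.load("pics/top0.npy",allow_pickle=True).item();S=np.load("pics/scene0.npy",allow_pickle=True).item()
def crop(im,x,y,w,h,k): return cv2.resize(im["color"][y:y+h,x:x+w,::-1],None,fx=k,fy=k,interpolation=cv2.INTER_CUBIC)
a=crop(T,255,185,140,105,5);cv2.imwrite("pics/tc.png",a)
b=crop(S,270,90,160,140,4);cv2.imwrite("pics/sc.png",b)
for n,im in(("top",T),("scene",S)):
    hsv=cv2.cvtColor(im["color"],cv2.COLOR_RGB2HSV)
    for c,lo,hi in(("yel",(20,60,80),(35,255,255)),("red",(0,120,80),(12,255,255))):
        m=cv2.inRange(hsv,lo,hi)
        cs=[x for x in cv2.findContours(m,0,1)[0] if cv2.contourArea(x)>10]
        for x in cs: print(n,c,cv2.contourArea(x),np.round(cv2.boxPoints(cv2.minAreaRect(x)),1).tolist())
```

```text
top red 22.0 [[-0.0, 371.0], [3.0, 371.0], [3.0, 386.0], [0.0, 386.0]]
top red 44.0 [[-0.0, 330.0], [7.0, 330.0], [7.0, 349.0], [0.0, 349.0]]
top red 31.0 [[0.0, 328.0], [0.0, 311.0], [8.0, 311.0], [8.0, 328.0]]
top red 13.5 [[-0.8999999761581421, 307.5], [7.0, 303.0], [8.600000381469727, 305.79998779296875], [0.699999988079071, 310.29998779296875]]
top red 58.5 [[287.0, 234.0], [293.0, 231.5], [301.20001220703125, 250.8000030517578], [295.20001220703125, 253.39999389648438]]
scene yel 17.5 [[330.70001220703125, 200.6999969482422], [331.3999938964844, 197.10000610351562], [338.70001220703125, 198.5], [338.0, 202.1999969482422]]
scene yel 747.0 [[297.79998779296875, 102.19999694824219], [300.0, 94.5], [426.70001220703125, 131.8000030517578], [424.3999938964844, 139.5]]
scene yel 82.0 [[594.5999755859375, 7.800000190734863], [599.0, -1.0], [609.4000244140625, 4.199999809265137], [605.0, 13.0]]
scene red 577.5 [[367.0, 204.0], [380.5, 149.89999389648438], [397.0, 154.0], [383.5, 208.10000610351562]]
scene red 333.5 [[-7.199999809265137, 106.5999984741211], [16.799999237060547, 94.5999984741211], [24.399999618530273, 109.80000305175781], [0.4000000059604645, 121.80000305175781]]
```

View pics/tc.png

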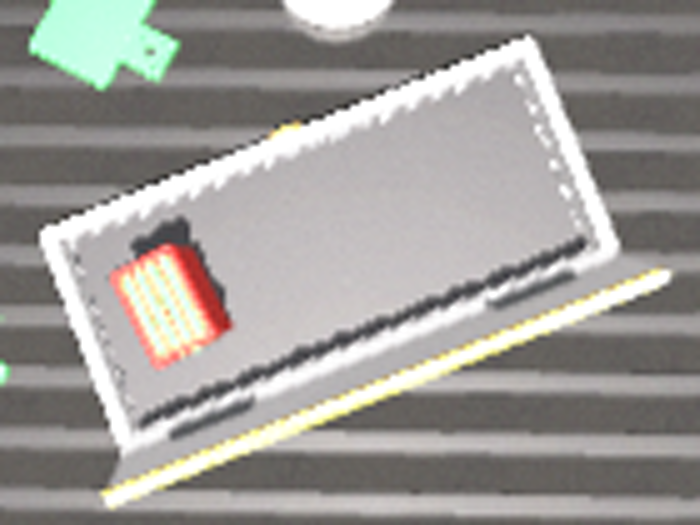

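View pics/sc.png

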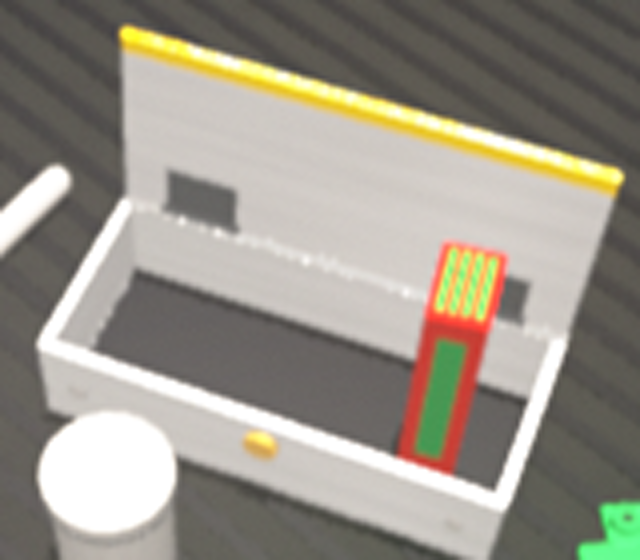

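Run:
```python
from h import *
T=np.load("pics/top0.npy",allow_pickle=True).item();S=np.load("pics/scene0.npy",allow_pickle=True).item()
t=lambda x,y:(255+x/5-.4,185+y/5-.4)
s=lambda x,y:(270+x/4-.4,90+y/4-.4)
C={"++":((41,230),(500,505)),"+-":((535,37),(42,342)),"--":((613,255),(128,203)),"-+":((127,450),(563,342)),"e-":((670,270),(120,32)),"e+":((105,502),(622,176)),
"s1":((110,268),(506,257)),"s2":((168,245),(488,326)),"s3":((215,347),(426,316)),"s4":((158,370),(443,243))}
# sleeve: top-left in top is +y; front (+x) 
C["s1"]=((110,268),(488,326));C["s2"]=((168,245),(426,316));C["s3"]=((215,347),(443,243));C["s4"]=((158,370),(506,257))
P={}
for k,(a,b) in C.items():
    P[k],e=tri(T,t(*a),S,s(*b));print(k,P[k].round(4),round(e,4))
print("top z=.06:",[onz(T,t(*C[k][0]),.06).round(3).tolist() for k in("++","+-","--","-+")])
c=sum(P[k] for k in("++","+-","--","-+"))/4
d=P["++"]+P["-+"]-P["+-"]-P["--"];yaw=np.arctan2(-d[0],d[1]);print("box",c,"yaw",yaw)
ux=np.array([np.cos(yaw),np.sin(yaw),0]);uy=np.array([-np.sin(yaw),np.cos(yaw),0])
for k in P: q=P[k]-c;print(k,round(q@ux,4),round(q@uy,4),P[k][2].round(4))
f=lambda im:None
for n,im in(("canister",onz(T,(323,177),.084)),("tagl",onz(T,(242,250),0)),("tag2",onz(T,(274,189),0)),("app",onz(T,(404,215),.01))):q=im-c;print(n,im.round(3),round(q@ux,3),round(q@uy,3))
```

```text
++ [0.5605 0.1567 0.0626] 0.0008
+- [ 0.6528 -0.0744  0.0599] 0.0055
-- [ 0.552  -0.1136  0.0537] 0.0001
-+ [0.458  0.1154 0.0546] 0.002
e- [ 0.5437 -0.1205  0.1685] 0.0017
e+ [0.4466 0.1122 0.1698] 0.0013
s1 [0.5419 0.1151 0.1492] 0.0031
s2 [0.5526 0.0903 0.143 ] 0.0012
s3 [0.5105 0.0679 0.1388] 0.0031
s4 [0.4993 0.0936 0.1414] 0.0009
top z=.06: [[0.561, 0.157, 0.06], [0.655, -0.076, 0.06], [0.552, -0.113, 0.06], [0.459, 0.114, 0.06]]
box [0.55581538 0.02100523 0.05772094] yaw 0.3847312245590599
++ 0.0553 0.124 0.0626
+- 0.0541 -0.1248 0.0599
-- -0.0541 -0.1233 0.0537
-+ -0.0553 0.1242 0.0546
e- -0.0643 -0.1267 0.1685
e+ -0.0671 0.1255 0.1698
s1 0.0224 0.0924 0.1492
s2 0.023 0.0654 0.143
s3 -0.0244 0.0605 0.1388
s4 -0.0251 0.0885 0.1414
canister [0.686 0.016 0.084] 0.119 -0.054
tagl [0.513 0.216 0.   ] 0.034 0.197
tag2 [0.668 0.14  0.   ] 0.148 0.068
app [ 0.604 -0.186  0.01 ] -0.033 -0.21
```

```bash
cat > w.py <<'E'
from h import *
from scipy.spatial.transform import Rotation as Ro
s=ctrl.sense();q=np.array(s["position"])-[.556,.021,0];c,n=np.cos(.385),np.sin(.385)
R=Ro.from_quat(s["ee_rot"]).as_matrix()
print("t",round(float(s["clock"]),2),"box xyz",np.round([q[0]*c+q[1]*n,-q[0]*n+q[1]*c,q[2]],4),"yaw tool y",round(np.arctan2(R[1,1],R[0,1])-np.pi/2-.385,3),"F",np.round(s["contact_force"],1),"open",round(float(s["opening"]),4),"tz",R[:,2].round(3))
E
python3 -m crank '0 0 0 -0.126 0;0 0 0 -0.126 0;0 0 0 -0.126 0;0 0 0 -0.126 0;0 0 0 -0.125 0;-0.9 -4 0 0 0;-0.9 -4 0 0 0;-0.9 -4 0 0 0;-0.9 -4 0 0 0;-0.9 -4 0 0 0;-0.9 -4 0 0 0;-0.9 -4 0 0 0;-0.9 -4 0 0 0;-0.9 -4 0 0 0;-0.9 -4 0 0 0;-0.9 -4 0 0 0;-0.9 -4 0 0 0;-0.9 -4 0 0 0;-0.9 -4 0 0 0;0 0 0 0 0'; python3 w.py
```

```text
clock: 2.1
position: [0.4918, 0.1801, 0.2308]
ee_rot: [-0.19, 0.982, -0.0, -0.0]
contact_force: [0.1, 0.4, 0.1]
opening: 0.0001
finger_force: 0.0
t 2.1 box xyz [0.0003 0.1716 0.2308] yaw tool y -0.004 F [0.1 0.4 0.1] open 0.0001 tz [-0.    -0.001 -1.   ]
```

```bash
python3 -m crank '0 -1 3 0 0;0 -1 3 0 0;0 -0.7 3 0 0;0 0 2.8 0 0;0 0 0 0 0;0 -0.5 0 0 0;0 -0.5 0 0 0;0 -0.5 0 0 0;0 -0.5 0 0 0;0 -0.5 0 0 0;0 -0.5 0 0 0;0 -0.5 0 0 0;0 -0.5 0 0 0;0 -0.5 0 0 0'; python3 w.py
python3 - <<'E'
from h import *
cv2.imwrite("pics/s2.png",ctrl.get_image("scene")["color"][60:260,220:480,::-1])
E
```

```text
clock: 3.5
position: [0.5173, 0.1163, 0.1133]
ee_rot: [-0.191, 0.982, 0.0, -0.0]
contact_force: [0.1, 0.0, 0.4]
opening: -0.0001
finger_force: 0.0
t 3.5 box xyz [-1.000e-04  1.028e-01  1.133e-01] yaw tool y 0.0 F [0.1 0.  0.4] open -0.0001 tz [-0. -0. -1.]
```

View pics/s2.png

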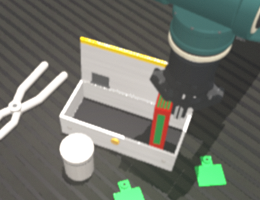

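The fingers, at crop (180,110), stand just on the +y side of the upright sleeve at (162,120), about to touch it. I'll keep pushing.

```bash
python3 -m crank '0 -0.5 0 0 0;0 -0.5 0 0 0;0 -0.5 0 0 0;0 -0.5 0 0 0;0 -0.5 0 0 0;0 -0.5 0 0 0;0 -0.4 0 0 0;0 -0.4 0 0 0;0 -0.4 0 0 0;0 -0.4 0 0 0;0 0 0 0 0;0 0 0 0 0;0 0 0 0 0;0 0 0 0 0'; python3 w.py
python3 - <<'E'
from h import *
cv2.imwrite("pics/s3.png",cv2.resize(ctrl.get_image("scene")["color"][80:240,270:430,::-1],None,fx=3,fy=3))
E
```

```text
clock: 4.95
position: [0.5344, 0.0742, 0.1133]
ee_rot: [-0.192, 0.981, 0.0, -0.0]
contact_force: [1.3, 0.1, -0.4]
opening: 0.0001
finger_force: 0.0
t 4.95 box xyz [-0.      0.0574  0.1133] yaw tool y 0.0 F [ 1.3  0.1 -0.4] open 0.0001 tz [-0.  0. -1.]
```

View pics/s3.png

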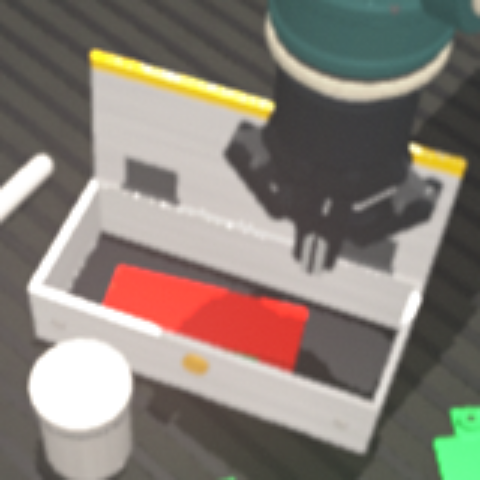

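The sleeve lies flat on the floor, from crop (105,290) to (305,340), and the flap is still open. Next I'll lift and go behind the flap.

```bash
python3 -m crank '0 0 4 0 0' >/dev/null 2>&1 <<< '' & false; python3 w.py
```

```text
t 5.1 box xyz [0.0026 0.0566 0.0777] yaw tool y 0.0 F [ 1.3  0.3 -0.9] open 0.0001 tz [ 0.008  0.001 -1.   ]
```

That call was a slip: the sign was wrong and the tool went 4 cm down instead of up. It's still above the sleeve and touched nothing. Now up.

```bash
python3 -m crank '0 0 -3 0 0;0 0 -4 0 0;0 0 -4 0 0;0 0 -4 0 0;0 0 -1.5 0 0;2 -1 0 0 0;2 -1 0 0 0;2 -1 0 0 0;2 -1 0 0 0;2 -1 0 0 0;1.8 -0.6 0 0 0;0 0 0 0 0;0 0 0 0 0'; python3 w.py
python3 - <<'E'
from h import *
a=ctrl.get_image("scene");b=ctrl.get_image("top")
f=lambda i,x,y:cv2.resize(i["color"][y:y+150,x:x+160,::-1],None,fx=2.5,fy=2.5)
cv2.imwrite("pics/s4.png",np.hstack([f(a,270,80),f(b,250,160)]))
E
```

```text
clock: 6.4
position: [0.4462, -0.0222, 0.2381]
ee_rot: [-0.191, 0.982, 0.0, 0.0]
contact_force: [-0.1, -0.1, -1.1]
opening: 0.0001
finger_force: 0.0
t 6.4 box xyz [-0.118   0.0012  0.2381] yaw tool y -0.0 F [-0.1 -0.1 -1.1] open 0.0001 tz [ 0.  0. -1.]
```

View pics/s4.png

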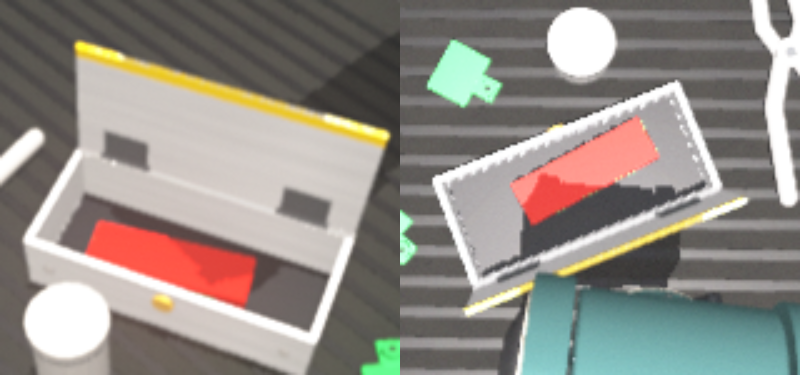

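The sleeve is flat inside the box, from right-hand crop (515,185) to (660,155), clear of the rim. Next I'll come down behind the flap and begin to push.

```bash
python3 -m crank '0 0 3 0 0;0 0 3 0 0;0 0 3.3 0 0;0 0 0 0 0;-1 0 0 0 0;-1 0 0 0 0;-1 0 0 0 0;-1 0 0 0 0;-0.8 0 0 0 0;0 0 0 0 0'; python3 w.py
```

```text
clock: 7.5
position: [0.4915, -0.0037, 0.1453]
ee_rot: [-0.192, 0.981, 0.0, -0.0]
contact_force: [-0.0, -0.8, 1.1]
opening: -0.0001
finger_force: 0.0
t 7.5 box xyz [-0.0691  0.0013  0.1453] yaw tool y 0.001 F [-0.  -0.8  1.1] open -0.0001 tz [-0.  0. -1.]
```

```bash
python3 -m crank '-0.7 0 0 0 0;-0.7 0 0.05 0 0;-0.7 0 0.1 0 0;-0.7 0 0.2 0 0;-0.8 0 0.2 0 0;-0.7 0 0.2 0 0;-0.7 0 0.4 0 0;-0.7 0 0.4 0 0;-0.7 0 0.4 0 0;0 0 0 0 0'; python3 w.py
python3 - <<'E'
from h import *
a=ctrl.get_image("scene");b=ctrl.get_image("top")
f=lambda i,x,y:cv2.resize(i["color"][y:y+150,x:x+160,::-1],None,fx=2.5,fy=2.5)
cv2.imwrite("pics/s5.png",np.hstack([f(a,270,80),f(b,250,160)]))
E
```

```text
clock: 8.5
position: [0.5505, 0.0202, 0.1251]
ee_rot: [-0.192, 0.981, 0.0, -0.0]
contact_force: [-2.6, -0.7, 0.3]
opening: 0.0
finger_force: 1.1
t 8.5 box xyz [-0.0054  0.0013  0.1251] yaw tool y 0.0 F [-2.6 -0.7  0.3] open 0.0 tz [-0. -0. -1.]
```

View pics/s5.png

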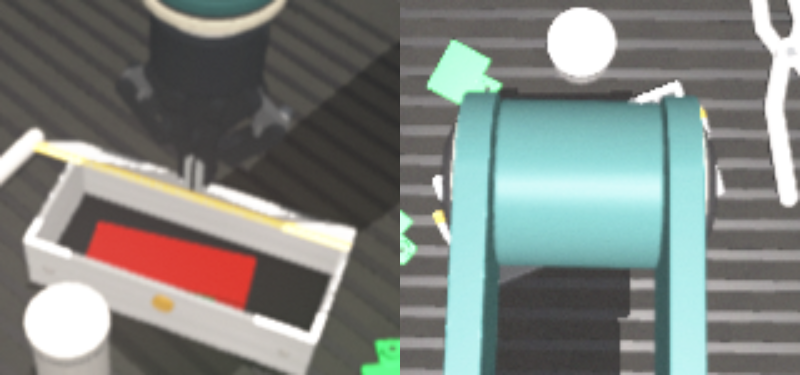

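The flap stripe, from left crop (35,148) to (350,245), is about half over with the fingers on its outer face. Next I'll close it.

```bash
python3 -m crank '-0.6 0 0.5 0 0;-0.6 0 0.5 0 0;-0.6 0 0.5 0 0;-0.5 0 0.7 0 0;-0.4 0 0.7 0 0;-0.4 0 0.7 0 0;-0.3 0 0.7 0 0;-0.3 0 0.7 0 0;-0.2 0 0.6 0 0;0 0 0 0 0'; python3 w.py; python3 -m crank '0 0 0.2 0 0;0 0 0.2 0 0;0 0 0 0 0'>/dev/null; python3 w.py
```

```text
clock: 9.6
position: [0.5864, 0.0347, 0.0691]
ee_rot: [-0.191, 0.982, 0.0, 0.0]
contact_force: [-0.8, -0.6, 4.6]
opening: -0.0001
finger_force: 2.2
t 9.6 box xyz [0.0333 0.0013 0.0691] yaw tool y 0.0 F [-0.8 -0.6  4.6] open -0.0001 tz [ 0.  0. -1.]
t 9.9 box xyz [0.0335 0.0012 0.0663] yaw tool y 0.0 F [-0.3  0.7  4.5] open -0.0002 tz [ 0.001  0.    -1.   ]
```

```bash
python3 -m crank '0 0 0.1 0 0;0 0 0 0 0'>/dev/null; python3 w.py; python3 -m crank '0 0 0.1 0 0;0 0 0 0 0' >/dev/null; python3 w.py; python3 -m crank '0 0 0.1 0 0;0 0 0 0 0'>/dev/null; python3 w.py
```

```text
t 10.1 box xyz [0.0335 0.0013 0.0654] yaw tool y 0.0 F [-0.8  0.8  4.6] open -0.0001 tz [ 0.002  0.    -1.   ]
t 10.3 box xyz [0.0336 0.0013 0.0645] yaw tool y 0.0 F [-0.1  0.9  5.1] open -0.0004 tz [ 0.002  0.    -1.   ]
t 10.5 box xyz [0.0336 0.0012 0.064 ] yaw tool y 0.0 F [-1.9  0.7  9.5] open 0.0 tz [ 0.002  0.    -1.   ]
```

Contact with the stop: the force rises at z = 0.064. I'll press a little more, then look.

```bash
python3 -m crank '0 0 0.1 0 0;0 0 0.1 0 0;0 0 0 0 0;0 0 0 0 0;0 0 0 0 0'>/dev/null; python3 w.py
python3 - <<'E'
from h import *
a=ctrl.get_image("scene")
cv2.imwrite("pics/s6.png",cv2.resize(a["color"][80:270,190:450,::-1],None,fx=3,fy=3))
E
python3 w.py
```

```text
t 11.0 box xyz [0.0337 0.0012 0.0638] yaw tool y 0.0 F [-13.3   0.   30. ] open -0.0001 tz [ 0.002  0.    -1.   ]
t 11.05 box xyz [0.0337 0.0012 0.0637] yaw tool y 0.0 F [-12.6   0.6  28.2] open -0.0001 tz [ 0.002  0.    -1.   ]
```

View pics/s6.png

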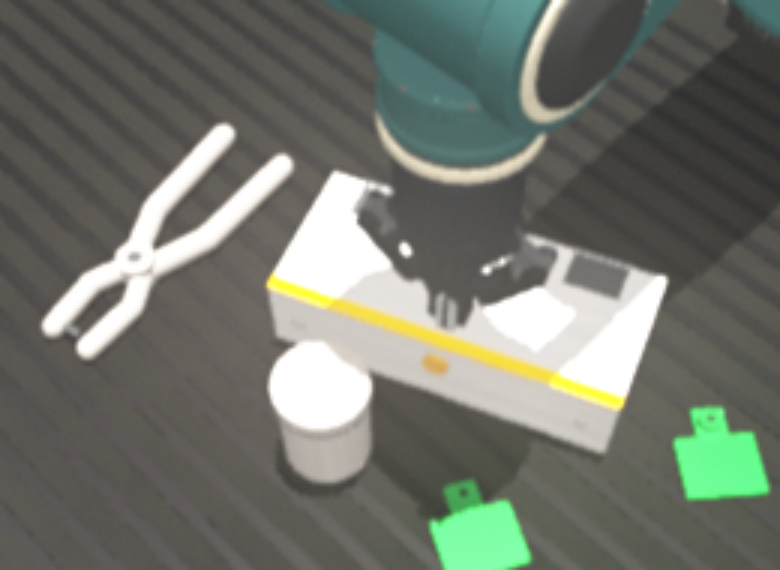

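The flap lies flat on the box, with its stripe at crop (270,285) to (620,405). The fingers hold it at z = 64 mm with about 28 N, and the bystanders haven't moved. I'll hand in now.

```bash
python3 -c "
from workcell import ctrl
print(ctrl.job_done())"
```

```text
the job is handed in; nothing more can be done
None
```

The sleeve lies flat in the compartment, and the flap is fully shut and still held down by the fingers at about 28 N, so you can turn the key; the canister, applicator and green tags were not touched.

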